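# Refit the coolant tank's filler cap and start its pump

## Task

Screw the loose winged cap onto the leaning filler neck of the coolant tank: set it on the neck, turn it backward (anticlockwise seen from above) until it drops into the thread start, then turn it forward until it is fully home, and let it go. Only then press the round start button on the switch box fully down and release it. Leave the oil bottle, the tin, the strap clamp and the wrench where they are.

Things in the scene. Friction and masses are not known exactly. Their poses are not given: they have to be found in the camera images.
- cap: Loose black screw cap, upright on the bench, 0.10 to 0.17 kg. Origin: centre of its open underside, z up. Skirt 72 mm across (64 inside), flat top at z = 32 mm. Wing bar to grip: 66 mm along its x, 14 mm thick (y), z = 32 to 65 mm. Inside: three lugs 120 degrees apart (one at +x), 14 degrees wide, z = 1 to 5 mm, to 25 mm from the axis.
- neck: Filler neck on the tank: steel pipe 47 mm across, leaning 32 degrees towards the tank's front (the robot). Origin: centre of its mouth; z outward along the pipe, y level. Mouth 40 mm across, bevelled out to 47 in 6 mm. Round it a right-hand thread (61 mm across) of three ridges 4 mm thick, 120 degrees apart. At what angle they start is not given and varies: find it by feel.
- neck_top (a point): On the neck's axis, 11 mm below the mouth: highest place of the cap's origin with its lugs on top of the ridges. The ridge tops sink clockwise, 10 mm per 120 degrees, to 17 mm below the mouth at a stop 3.5 mm high (on the stop itself: 14 to 15 mm), so clockwise it never enters. Anticlockwise the lugs climb to this point, then fall off the ends.
- neck_drop (a point): On the neck's axis, 19.5 mm below the mouth: the cap's origin (within 1 mm) when its lugs have fallen, 8 to 9 mm, into the thread start. This window is 18 to 20 degrees wide, just anticlockwise of each ridge's upper end, and ends at a stop. A gripped cap falls only if lowered: probe with about 5 N.
- neck_home (a point): On the neck's axis, 25 mm below the mouth: the cap's origin when fully home. From the thread start, turning clockwise 60 to 80 degrees leads it down the groove (10 mm per 120 degrees, 2 mm axial play) to a hard stop here. Play across the axis 1.5 mm. Thread holds by friction.
- unit: The green coolant tank, fixed to the bench: 200 mm deep (x), 320 mm wide (y), 110 mm high, front facing -x of its frame. Origin under its centre. The neck's mouth is at x = -78, y = +65, z = 180 mm. A round pump motor 100 mm across stands at x = 35, y = -95 mm up to z = 217 mm; a brass pipe 16 mm thick rises at x = 70, y = 30 mm and arches forward at z = 305 mm, ending behind and above the neck at x = -10, y = 65 mm.
- start (a joint): Start button travel, 0 m up, 0.006 m fully down; it springs back, 5 N holds it fully down.
- start_top (a point): Centre of the top of the round steel button, 36 mm across, z pointing outward from the sloping face (35 degrees from upright, towards the robot side); press along -z.
- box: Grey switch box fixed to the bench, 100 x 110 mm, about 120 mm high with its button, sloping face towards its -x; origin under its centre. It stands on one side of the tank or the other.
- oil: Bystander: plastic oil bottle, 66 mm across, 170 mm high, upright; origin under its centre.
- tin: Bystander: open brass tin 84 mm across, 45 mm high; origin under its centre.
- clamp: Bystander: steel strap clamp, 100 mm along its x, 36 mm wide, 38 mm high, with a stud up to 80 mm in its middle; origin under its centre.
- wrench: Bystander: wrench lying flat, 150 mm along its x; origin on the bench near its middle.
- stand: Fixed steel post stand, 44 mm across at the foot, 140 mm high; origin under its centre.
- vblock: Fixed steel block with a slot, 60 x 52 mm, 47 mm high; origin under its centre.
Things that resemble listed ones, but are neither listed nor needed, are in the scene too. Leave any orange look-alike of the cap alone.

How it is judged:
By the outcome, as a careful person would: the job done as asked, in the order asked, and still so for the second after the job is handed in, with the robot touching nothing.
It also fails if it takes over 72 s, if anything falls off the work surface, if the arm or the gripper's body presses on something with over 40 N, if the wrist force passes 120 N, or if a joint passes its speed limit or range.

## Robot

A 6-joint arm with a two-finger parallel gripper is mounted at the origin on the work surface. World frame = base frame: x ahead of the robot, y to its left, z up, the work surface at z = 0. Lengths are in mm, angles in rad, forces in N, time in s.
With the tool pointing down it reaches from about 375 to 975 mm from the base axis. Payload 3.8 kg.
Tool frame: the origin (TCP) lies midway between the tips of the shut fingers; the grasp point (between the pads) lies 19 mm behind it (env.hold_point_z is the distance from the TCP to the grasp point, in mm); z points along the fingers, y is the line along which they close (so a half turn about z gives the same grasp; the last joint's range is limited). The gripper opens to 85 mm and grips with 20 to 120 N. Pads are 22 mm wide; open, the fingers measure 114 mm over their backs; the gripper's body (76 mm by 85 mm) begins 54 mm behind the grasp point. The pads swing forward as they close: fully open they stand 13 mm farther back than shut.
Start: joints at [-1.364, 0.264, 1.604, -0, 1.274, -0.037], TCP at [162.934, -655.035, 231.28] pointing down, gripper open.
Joint ranges: [-2.63, 2.63], [-0.94, 2.18], [0.31, 2.57], [-1.31, 4.45], [0, 2.66], [-2.55, 2.55]. Speed limits (rad/s): [2.57, 2.57, 3.14, 3.14, 3.14, 3.14].

## Interface

Orientations are given as a unit quaternion [x, y, z, w].
In Python, from bench import env gives the robot as it stands. The module is installed in compiled form; this text tells all that it offers.
- The arm moves only by the tool play_rows, never from a script. Its argument "steps" is a list of rows, each a list of 7 numbers: the shift along the world's x, y, z scaled (see below), then the turn, a rotation vector about the world's x, y, z scaled (see below), then the gripper command: -1 is shut, 1 is fully open, values between are in proportion. A call has 1 to 12 rows; each row shifts and turns the commanded pose from where the row before left it; what a row does not reach is not made up. The controller multiplies each number of a shift by 300 mm and each number of a turn by 60 degrees. A row lasts 1/12 s, in which the tool goes at most 41.7 mm and 7.16 degrees, less where a joint would pass 70% of its speed; a pose out of reach is approached as far as the arm can. A call with a number of a shift or a turn outside -1 to 1 is refused whole. A call with a gripper value outside its range is refused whole. The fingers move at their own pace and stop on an object; "squeeze" is the grip in N (left out, the last holds). Time passes only in rows, so rows that do not move let the fingers close. It gives the time, the measured TCP pose, the force, the opening and the grip force at its end, in the units of the state.
- env.get_state(): the state, without advancing time (a new reading comes with each control period).
- env.get_image(name): name is "scene" or "top" or "wrist"; returns (picture, depth): 480x640x3 uint8, red, green, blue; 480x640 float32, mm along the optical axis (not along the pixel's ray), 0 where there is no reading.
- env.calibration(name): a dict with "vertical_fov" (degrees; the focal length in pixels is half the picture's height over the tangent of half this angle, whatever the lens; pixels are square), "cx", "cy" (the principal point, pixels), "k1" (the pictures are not rectified: a ray, as slopes to the right and down, at radius r is drawn at 1 + k1 r^2 times it, then the intrinsics apply), "position" and "rotation" of the camera in the world; the wrist camera has in their place "tool_from_camera" (4x4, takes a point from camera to tool coordinates, whose origin is the TCP and whose axes are the flange's). Camera axes: x right, y up, looking along -z (the intrinsics and any distortion apply to the point x, -y, -z); pixel columns grow to the right and rows downward; lengths in mm; the calibration is good to about 2 mm. A picture is of the moment at which its call begins: read the wrist's pose just before it. calibration takes no time and is no camera call.
- env.close_job(): hands the job in; it is judged then, once.
The state is a dict: "clock": time; "joints": joint angles; "qvel": joint speeds; "joint_efforts": joint torques, N m; "eef_pos": TCP position; "orientation": TCP orientation; "ft_force": force on the tool from outside, world axes, zero at the start; "moment": the same for the moment, N m; "width": opening from 0.0 (shut) to 1.0 (fully open); "gripper_force": force on a finger pad.
Only numpy, scipy, OpenCV 4.12 (cv2) and the standard library are available. Lean on these libraries where they do the work, as an engineer would, in place of code of your own. Each camera call takes 0.05 s, during which the arm holds its last target. There are 200 camera calls.

## Working session

There is one attempt and no reset: what is moved stays moved. The work goes in short steps, Python scripts to look and compute and a tool call to move; the robot and the scene stay as the last step left them, time stands still between calls to the robot, and variables do not carry over. Pictures are saved under pics/ and viewed, at most 10 in all, crops included, and the job is handed in when it is done.

Besides the shell and the picture viewer there is one more tool, called after "Request:" by a JSON object that holds its "op" and its "data", one argument or row to a line. play_rows: Moves the arm, as the interface text tells. Shifts and turns lie within -1 to 1; 1 stands for 300 mm of shift or 60 degrees of turn. Its arguments: {"type":"object","properties":{"steps":{"type":"array"},"squeeze":{"type":"number"}},"required":["steps"]}

```bash
mkdir -p pics; cat > h.py <<'E'
import numpy as np, cv2
from bench import env
from scipy.spatial.transform import Rotation as R
def grab(n):
    s=env.get_state(); im,d=env.get_image(n); c=env.calibration(n)
    if n=="wrist":
        T=np.eye(4); T[:3,:3]=R.from_quat(s["orientation"]).as_matrix(); T[:3,3]=s["eef_pos"]
        M=T@np.array(c["tool_from_camera"])
    else:
        M=np.eye(4); r=np.array(c["rotation"])
        M[:3,:3]=r if r.shape==(3,3) else R.from_quat(r.ravel()).as_matrix(); M[:3,3]=c["position"]
    return im,d,c,M
def slopes(c,u,v):
    f=240/np.tan(np.radians(c["vertical_fov"])/2)
    x=(np.asarray(u,float)-c["cx"])/f; y=(np.asarray(v,float)-c["cy"])/f
    a,b=x,y
    for _ in range(15):
        k=1+c["k1"]*(a*a+b*b); a,b=x/k,y/k
    return a,b
def cloud(d,c,M):
    v,u=np.mgrid[:480,:640]; a,b=slopes(c,u,v)
    P=np.stack([a*d,-b*d,-d],-1)
    P=P@M[:3,:3].T+M[:3,3]; P[d==0]=np.nan; return P
def onplane(c,M,u,v,z):
    a,b=slopes(c,u,v); r=np.stack([a,-b,-np.ones_like(a)],-1)@M[:3,:3].T
    return M[:3,3]+r*((z-M[2,3])/r[...,2])[...,None]
E
python3 - <<'E'
from h import *
for n in("scene","top"):
    im,d,c,M=grab(n); cv2.imwrite(f"pics/{n}0.png",im[...,::-1]); np.savez(f"{n}0.npz",im=im,d=d,M=M)
    print(n,c,(d>0).mean())
print(env.get_state())
E
```

```text
scene {'vertical_fov': 55.08202404518136, 'cx': 316.27318976304764, 'cy': 236.08333142695042, 'k1': -0.041569055658584896, 'position': array([1082.41978022,   32.14141287,  971.54909638]), 'rotation': array([0.20482568, 0.22563739, 0.69159812, 0.65484826])} 0.9959635416666667
top {'vertical_fov': 46.83903871949348, 'cx': 314.9095416247955, 'cy': 233.26451620138664, 'k1': -0.14719271891765173, 'position': array([ 442.46265013,    7.8900772 , 1228.92526686]), 'rotation': array([-0.02278267,  0.03024354,  0.70918232, -0.70400761])} 0.9958463541666667
{'clock': 0.1, 'joints': array([-1.36390900e+00,  2.64717906e-01,  1.60525929e+00,  2.27279022e-08,
        1.27370420e+00, -3.68899928e-02]), 'qvel': array([ 0.00057472, -0.00183938, -0.00116499, -0.00295437,  0.00182342,
        0.00117961]), 'joint_efforts': array([-3.57330191e-04, -5.16707146e+01, -3.68590343e+01, -1.01611824e-04,
        6.27511967e-03,  2.43454656e-05]), 'eef_pos': array([ 162.79127601, -654.38263286,  230.04770829]), 'orientation': array([ 9.92580229e-01,  1.21587002e-01, -8.86527706e-05, -1.04060506e-03]), 'ft_force': array([0.18244379, 0.83250644, 0.25980989]), 'moment': array([ 0.05918695, -0.02826411,  0.00070144]), 'gripper_force': 0.0, 'width': 1.0001704799396802}
```

View pics/scene0.png

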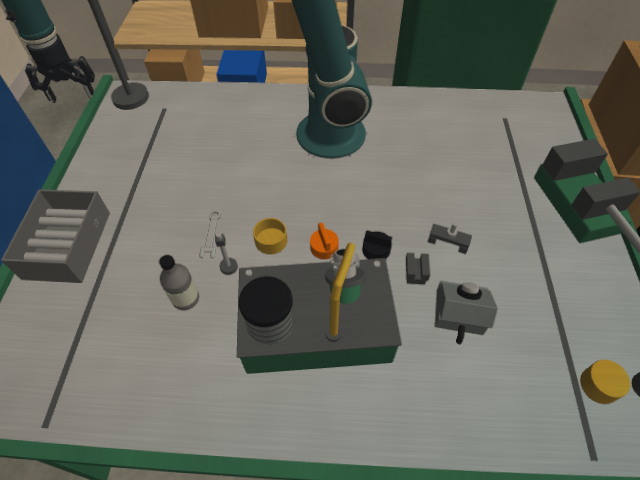

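View pics/top0.png

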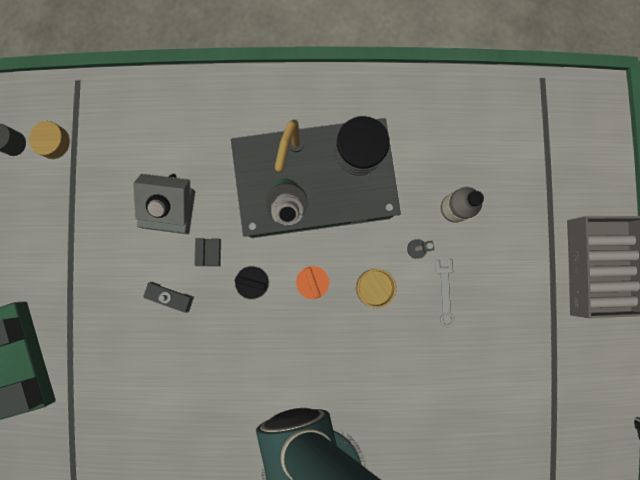

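Top view: black cap at (252,282), orange look-alike at (312,282), and an unrelated black cylinder at (10,140). The (252,282) one fits: black, winged, on the bench near the tank. Neck mouth is at (288,213), switch box at (160,205), button at (157,205). I'll confirm the cap in a crop and measure.

```bash
cat > m.py <<'E'
from h import *
z=np.load("top0.npz"); im,d,M=z["im"],z["d"],z["M"]; c=env.calibration("top"); P=cloud(d,c,M)
z2=np.load("scene0.npz"); Q=cloud(z2["d"],env.calibration("scene"),z2["M"])
cv2.imwrite("pics/crop1.png",cv2.resize(im[170:320,130:340],None,fx=3.5,fy=3.5,interpolation=cv2.INTER_CUBIC)[...,::-1])
print("bench z",np.nanmedian(P[330:360,200:400,2]),np.nanmedian(Q[180:200,250:400,2]))
# cap
g=im.max(2); 
m=np.zeros(g.shape,bool); m[262:303,230:274]=True
for lo,hi,nm in((26,40,"captop"),(55,72,"wing")):
    for A,mm in((P,m),(Q,None)):
        if mm is None:
            mm=np.zeros(m.shape,bool); mm[225:262,355:400]=True
        k=mm&(A[...,2]>lo)&(A[...,2]<hi); p=A[k]
        if len(p)<5: print(nm,len(p)); continue
        r=cv2.minAreaRect(p[:,:2].astype(np.float32)); e=cv2.minEnclosingCircle(p[:,:2].astype(np.float32)); print(nm,len(p),p.mean(0),r,e)
# tank top, two views
for A,s in((P,np.s_[110:245,220:410]),(Q,np.s_[250:375,225:410])):
    p=A[s].reshape(-1,3); p=p[(abs(p[:,2]-110)<7)]; 
    r=cv2.minAreaRect(p[:,:2].astype(np.float32)); print("tank",len(p),np.median(p[:,2]),r)
# box, motor
for A,s in((P,np.s_[165:240,125:200]),(Q,np.s_[275:335,430:500])):
    p=A[s].reshape(-1,3); p=p[p[:,2]>50]; print("box",cv2.minAreaRect(p[:,:2].astype(np.float32)),p[:,2].max())
for (u,v) in((157,205),(152,203),(162,203),(157,200)): print("btn",P[v,u])
for (u,v) in((469,288),(472,289),(466,288)): print("btnS",Q[v,u])
print("neck ring top view"); 
p=P[180:235,260:315].reshape(-1,3); p=p[(p[:,2]>150)&(p[:,2]<215)]; print(len(p),p[:,2].max(),p.mean(0))
E
python3 m.py
```

```text
bench z -0.07676068082321308 -0.28394140153488934
captop 640 [427.33275967 131.61530073  32.07306587] ((427.4641418457031, 131.914306640625), (69.60517120361328, 69.05372619628906), 75.54464721679688) ((426.53448486328125, 132.84994506835938), 36.157135009765625)
captop 324 [441.67383205 131.08303157  32.2645882 ] ((430.0941467285156, 132.33255004882812), (71.89065551757812, 66.4189224243164), 17.05842399597168) ((428.9093933105469, 135.21914672851562), 37.417057037353516)
wing 212 [426.79021951 132.52363223  64.71571626] ((426.6475830078125, 132.48922729492188), (65.82929229736328, 14.185527801513672), 74.60189056396484) ((426.2509460449219, 132.5987091064453), 32.91556167602539)
wing 178 [430.43850581 133.00308122  63.20144644] ((428.5099182128906, 133.7073211669922), (65.26380920410156, 16.782846450805664), 75.40433502197266) ((427.795654296875, 133.89332580566406), 33.07767105102539)
tank 11059 111.16374183606149 ((645.2222900390625, -5.4129180908203125), (207.35293579101562, 325.01953125), 7.5956268310546875)
tank 9149 111.64783043517002 ((644.588134765625, -5.042572021484375), (206.2856903076172, 326.2872009277344), 7.536170959472656)
box ((592.008544921875, 306.1611328125), (145.2834014892578, 123.01898193359375), 81.23147583007812) 118.93853472279943
box ((605.4686279296875, 319.9930725097656), (111.47122192382812, 100.48668670654297), 82.48990631103516) 116.07939299757243
btn [587.18600468 320.01983541 108.15233348]
btn [591.14682368 329.9685495  110.43727095]
btn [591.90700116 310.99370116 102.9419    ]
btn [597.21385894 319.52405456 110.63046349]
btnS [590.55576891 317.60816996 112.26958678]
btnS [592.32836268 323.88018924 111.65323988]
btnS [589.56739822 311.95784013 110.00407622]
neck ring top view
1096 192.74184367803468 [579.67893092  52.593094   170.76851578]
```

View pics/crop1.png

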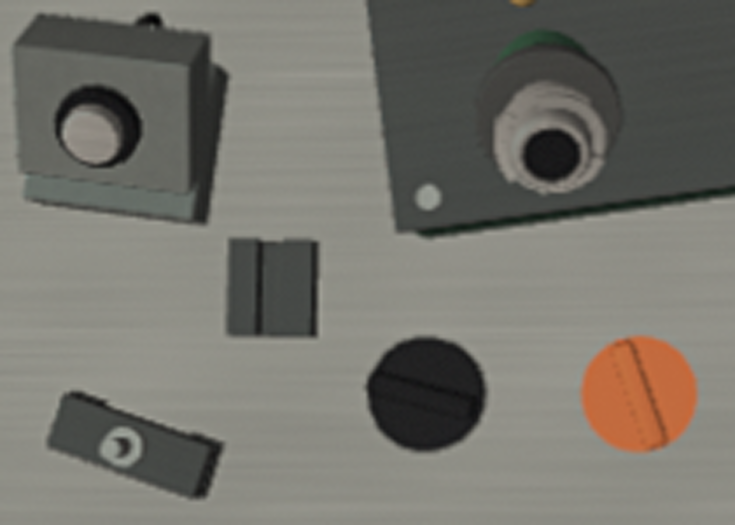

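The crop shows the black cap with its wing bar, so it is the one meant. Moving above it now.

Request:
{"op": "play_rows", "data": {
  "steps": [
    [0.066,0.098,0,0,0,0.084,1],
    [0.066,0.098,0,0,0,0.084,1],
    [0.066,0.098,0,0,0,0.084,1],
    [0.066,0.098,0,0,0,0.084,1],
    [0.066,0.098,0,0,0,0.084,1],
    [0.066,0.098,0,0,0,0.084,1],
    [0.066,0.098,0,0,0,0.084,1],
    [0.066,0.098,0,0,0,0.084,1],
    [0.066,0.098,0,0,0,0.084,1],
    [0.066,0.098,0,0,0,0.084,1],
    [0.066,0.098,0,0,0,0.084,1],
    [0.066,0.098,0,0,0,0.084,1]
  ],
  "squeeze": 60
}}

```text
clock: 1.1
eef_pos: [400.9, -300.5, 230.9]
orientation: [0.795, 0.607, -0.0, -0.0]
ft_force: [1.2, 0.3, -0.1]
width: 1.0
gripper_force: 0.0
```

Request:
{"op": "play_rows", "data": {
  "steps": [
    [0.007,0.12,-0.015,0,0,0,1],
    [0.007,0.12,-0.015,0,0,0,1],
    [0.007,0.12,-0.015,0,0,0,1],
    [0.007,0.12,-0.015,0,0,0,1],
    [0.007,0.12,-0.015,0,0,0,1],
    [0.007,0.12,-0.015,0,0,0,1],
    [0.007,0.12,-0.015,0,0,0,1],
    [0.007,0.12,-0.015,0,0,0,1],
    [0.007,0.12,-0.015,0,0,0,1],
    [0.007,0.12,-0.015,0,0,0,1],
    [0.007,0.12,-0.015,0,0,0,1],
    [0,0,0,0,0,0,1]
  ]
}}

```text
clock: 2.1
eef_pos: [422.6, 99.0, 180.8]
orientation: [0.795, 0.607, 0.0, -0.002]
ft_force: [0.7, 0.6, -0.7]
width: 1.0
gripper_force: 0.0
```

```bash
cat > w.py <<'E'
from h import *
s=env.get_state(); Rt=R.from_quat(s["orientation"]).as_matrix()
print(s["clock"],s["eef_pos"],np.round(s["joints"],3),"yaw y",np.degrees(np.arctan2(Rt[1,1],Rt[0,1])),s["ft_force"])
im,d,c,M=grab("wrist"); cv2.imwrite("pics/w1.png",im[...,::-1]); P=cloud(d,c,M); np.savez("w1.npz",im=im,P=P)
dist=np.hypot(P[...,0]-427,P[...,1]-132)
for lo,hi in((28,38),(55,72)):
    p=P[(dist<55)&(P[...,2]>lo)&(P[...,2]<hi)]
    if len(p)>9: print(lo,len(p),p.mean(0),cv2.minAreaRect(p[:,:2].astype(np.float32)))
E
python3 w.py
```

```text
2.1 [422.6135532   98.95129534 180.75407246] [ 0.17  -0.166  2.149  0.003  1.159  0.435] yaw y -15.234206208167365 [ 0.7165496   0.60424412 -0.67430187]
28 3780 [425.27198731 131.81286359  32.39876886] ((424.81689453125, 130.82530212402344), (69.80950927734375, 70.82119750976562), 73.6145248413086)
55 1466 [425.25756953 131.69662501  64.85502492] ((425.08197021484375, 130.47711181640625), (64.87263488769531, 13.972451210021973), 73.86985778808594)
```

Request:
{"op": "play_rows", "data": {
  "steps": [
    [0.01,0.108,-0.02,0,0,-0.01,1],
    [0,0,-0.1,0,0,0,1],
    [0,0,-0.1,0,0,0,1],
    [0,0,-0.1,0,0,0,1],
    [0,0,-0.1,0,0,0,1],
    [0,0,-0.06,0,0,0,1],
    [0,0,0,0,0,0,-1],
    [0,0,0,0,0,0,-1],
    [0,0,0,0,0,0,-1],
    [0,0,0,0,0,0,-1],
    [0,0,0,0,0,0,-1],
    [0,0,0,0,0,0,-1]
  ]
}}

```text
clock: 3.15
eef_pos: [427.8, 126.4, 39.4]
orientation: [0.799, 0.601, 0.001, 0.0]
ft_force: [-5.3, -1.5, 21.0]
width: 0.149
gripper_force: 60.5
```

Request:
{"op": "play_rows", "data": {
  "steps": [
    [0,0,0,0,0,0,-1],
    [0,0,0,0,0,0,-1],
    [0,0,0,0,0,0,-1],
    [0,0,0,0,0,0,-1]
  ]
}}

```text
clock: 3.48
eef_pos: [428.1, 126.5, 39.4]
orientation: [0.799, 0.601, 0.001, 0.001]
ft_force: [-1.2, -1.2, 6.8]
width: 0.15
gripper_force: 59.5
```

```bash
python3 - <<'E'
from h import *
# refine neck from wrist/top/scene clouds: report neck candidate from clouds
a=np.radians(7.57); ux=np.array([np.cos(a),np.sin(a),0]); n=np.cos(np.radians(32))*np.array([0,0,1])-np.sin(np.radians(32))*ux
c0=np.array([645,-5.2,0]); mouth=c0+ux*-78+np.array([-ux[1],ux[0],0])*65+[0,0,180]; print("mouth",mouth,"axis",n)
from scipy.optimize import least_squares
e2=np.array([-ux[1],ux[0],0]); e1=np.cross(e2,n)
for nm in("top","scene"):
    z=np.load(nm+"0.npz"); P=cloud(z["d"],env.calibration(nm),z["M"]); q=P.reshape(-1,3)-mouth
    h=q@n; x=q@e1; y=q@e2
    k=(np.hypot(x,y)<45)&(h>-4)&(h<8); r=k.sum(); print(nm,"rim",r,x[k].mean() if r else 0,y[k].mean() if r else 0,np.percentile(h[k],[10,50,90]) if r else 0, cv2.minEnclosingCircle(np.c_[x,y][k].astype(np.float32)) if r else 0)
    k=(np.hypot(x,y)<50)&(h>-60)&(h<-32); o=least_squares(lambda p:np.hypot(x[k]-p[0],y[k]-p[1])-23.5,[0,0],loss="soft_l1") ; print("pipe",k.sum(),o.x,o.cost)
E
```

```text
mouth [559.11686778  48.9579874  180.        ] axis [-0.52530083 -0.06981017  0.8480481 ]
top rim 390 1.8271490922665046 1.17400723020991 [-2.26426789  0.51674017  2.92491021] ((1.2124768495559692, 0.912654459476471), 22.868362426757812)
pipe 664 [ 9.50924464 -0.18056402] 6433.69445285742
scene rim 94 3.091212756917923 -7.216637253159848 [-3.09179624  0.35801851  1.68963832] ((2.996229887008667, 0.14188602566719055), 22.550477981567383)
pipe 465 [14.01349774 -2.90828032] 3890.6743776136623
```

Off-centre by ~4 mm along the wing; I'll open, re-measure, and regrip centred.

Request:
{"op": "play_rows", "data": {
  "steps": [
    [0,0,0.014,0,0,0,1],
    [0,0,0,0,0,0,1],
    [0,0,0,0,0,0,1],
    [0,0,0.06,0,0,0,1],
    [0,0,0.08,0,0,0,1],
    [0,0,0.08,0,0,0,1],
    [0,0,0.08,0,0,0,1],
    [0,0,0,0,0,0,1],
    [0,0,0,0,0,0,1]
  ]
}}

```text
clock: 4.23
eef_pos: [428.0, 126.5, 133.5]
orientation: [0.799, 0.601, 0.002, 0.001]
ft_force: [-0.8, -0.5, -0.7]
width: 1.002
gripper_force: 0.0
```

```bash
python3 w.py; python3 - <<'E'
from h import *
print(env.calibration("wrist"), env.hold_point_z)
E
```

```text
4.2333 [427.95812472 126.52690079 133.49186473] [ 0.232 -0.093  2.18  -0.     1.051  0.513] yaw y -16.144490076340702 [-0.84590226 -0.45560397 -0.70119427]
28 4777 [428.85912202 131.27496979  32.25348151] ((428.4233703613281, 129.75082397460938), (69.9079818725586, 71.16944122314453), 74.743896484375)
55 1897 [429.16757215 132.20680484  64.71760874] ((428.6560363769531, 129.94744873046875), (65.23249816894531, 13.94860553741455), 73.34822845458984)
{'vertical_fov': 71.58604675942983, 'cx': 323.49590000525615, 'cy': 242.95506205944827, 'k1': -0.0556641024941068, 'tool_from_camera': array([[-1.11440222e-03,  9.48678906e-01,  3.16238977e-01,
         7.91170985e+01],
       [ 9.99999327e-01,  9.55161181e-04,  6.58553236e-04,
        -1.30671953e-01],
       [ 3.22696369e-04,  3.16239499e-01, -9.48679332e-01,
        -1.43019581e+02],
       [ 0.00000000e+00,  0.00000000e+00,  0.00000000e+00,
         1.00000000e+00]])} 18.700000000000003
```

View pics/w1.png

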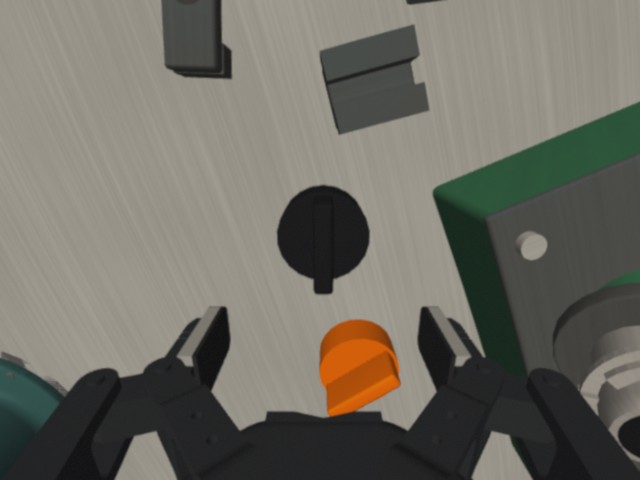

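Request:
{"op": "play_rows", "data": {
  "steps": [
    [0.004,0.015,0,0,0,0,1],
    [0,0,-0.1,0,0,0,1],
    [0,0,-0.1,0,0,0,1],
    [0,0,-0.1,0,0,0,1],
    [0,0,-0.006,0,0,0,1],
    [0,0,0,0,0,0,-1],
    [0,0,0,0,0,0,-1],
    [0,0,0,0,0,0,-1],
    [0,0,0,0,0,0,-1],
    [0,0,0,0,0,0,-1],
    [0,0,0,0,0,0,-1],
    [0,0,0,0,0,0,-1]
  ],
  "squeeze": 90
}}

```text
clock: 5.28
eef_pos: [429.3, 130.9, 41.7]
orientation: [0.799, 0.601, 0.001, 0.001]
ft_force: [0.3, -0.9, 4.3]
width: 0.149
gripper_force: 88.6
```

Request:
{"op": "play_rows", "data": {
  "steps": [
    [0,0,0,0,0,0,-1],
    [0,0,0.05,0,0,0,-1],
    [0,0,0.1,0,0,0,-1],
    [0,0,0.1,0,0,0,-1],
    [0,0,0.1,0,0,0,-1],
    [0,0,0,0,0,0,-1],
    [0,0,0,0,0,0,-1]
  ]
}}

```text
clock: 5.87
eef_pos: [429.5, 131.1, 147.3]
orientation: [0.799, 0.601, 0.002, 0.001]
ft_force: [0.2, -0.9, -1.5]
width: 0.145
gripper_force: 88.1
```

Request:
{"op": "play_rows", "data": {
  "steps": [
    [0.034,-0.05,0.081,0.0117,-0.0881,0,-1],
    [0.034,-0.05,0.081,0.0117,-0.0881,0,-1],
    [0.034,-0.05,0.081,0.0117,-0.0881,0,-1],
    [0.034,-0.05,0.081,0.0117,-0.0881,0,-1],
    [0.034,-0.05,0.081,0.0117,-0.0881,0,-1],
    [0.034,-0.05,0.081,0.0117,-0.0881,0,-1],
    [0,0,0,0,0,0,-1],
    [0,0,0,0,0,0,-1],
    [0,0,0,0,0,0,-1]
  ]
}}

```text
clock: 6.62
eef_pos: [487.6, 40.8, 288.0]
orientation: [0.769, 0.578, 0.238, 0.133]
ft_force: [-0.2, -1.0, -2.2]
width: 0.143
gripper_force: 88.2
```

```bash
cat > w2.py <<'E'
from h import *
s=env.get_state(); Rt=R.from_quat(s["orientation"]).as_matrix()
print(s["clock"],s["eef_pos"],np.round(s["joints"],3),"toolz",Rt[:,2],"tooly",Rt[:,1],s["ft_force"])
im,d,c,M=grab("wrist"); cv2.imwrite("pics/w2.png",im[...,::-1]); P=cloud(d,c,M); np.savez("w2.npz",im=im,P=P,M=M)
a=np.radians(7.57); ux=np.array([np.cos(a),np.sin(a),0]); n=np.cos(np.radians(32))*np.array([0,0,1])-np.sin(np.radians(32))*ux
mouth=np.array([560.3,49.6,181.2]); e2=np.array([-ux[1],ux[0],0]); e1=np.cross(e2,n)
q=P-mouth; h=q@n;x=q@e1;y=q@e2
k=(np.hypot(x,y)<35)&(h>-4)&(h<6); print("rim",k.sum(),cv2.minEnclosingCircle(np.c_[x,y][k].astype(np.float32)),np.percentile(h[k],[10,50,90]))
k=(np.hypot(x,y)<27)&(h>-30)&(h<6); print("h hist",np.histogram(h[k],bins=range(-30,8,2)))
# cap held: points near axis in tool frame
T=(P-s["eef_pos"])@Rt
k=(np.hypot(T[...,0],T[...,1])<45)&(T[...,2]>8)&(T[...,2]<14); p=T[k]; print("cap top pts",k.sum(),p.mean(0) if k.sum() else 0)
if k.sum()>9: print(cv2.minEnclosingCircle(p[:,:2].astype(np.float32)))
E
python3 w2.py
```

```text
6.6167 [487.57703014  40.7952099  288.03985488] [-0.027 -0.506  2.28   0.115  0.824  0.201] toolz [ 0.52022745  0.06973334 -0.85117605] tooly [ 0.8253621  -0.29710632  0.48010961] [-0.22997115 -0.95241252 -2.18892957]Traceback (most recent call last):
  File "w2.py", line 8, in <module>
    k=(np.hypot(x,y)<35)&(h>-4)&(h<6); print("rim",k.sum(),cv2.minEnclosingCircle(np.c_[x,y][k].astype(np.float32)),np.percentile(h[k],[10,50,90]))
                                                                                  ~~~~~~~~~~^^^
IndexError: boolean index did not match indexed array along axis 1; size of axis is 1280 but size of corresponding boolean axis is 640
```

View pics/w2.png

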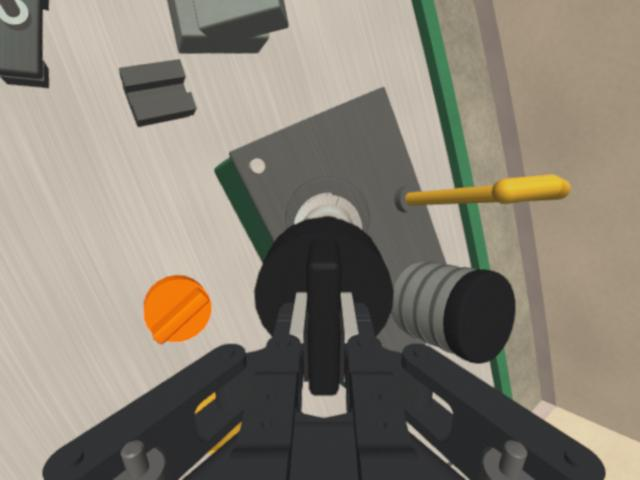

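The wrist view shows the cap squarely held at (323,290), hiding the mouth; the neck's thread just shows at (325,205). I'll check the cap centre in the tool frame.

```bash
sed -i 's/np.c_\[x,y\]\[k\]/np.c_[x[k],y[k]]/; s/^im,d,c,M=.*/z=np.load("w2b.npz");P=z["P"]/' w2.py; sed 's/pics\/w1/pics\/w2/; s/w1.npz/w2b.npz/' w.py >wb.py; python3 wb.py >/dev/null; python3 w2.py; cat >> w2.py <<'E'
E
python3 - <<'E'
from h import *
P=np.load("w2b.npz")["P"]; s=env.get_state(); Rt=R.from_quat(s["orientation"]).as_matrix(); T=(P-s["eef_pos"])@Rt
k=(np.hypot(T[...,0],T[...,1]-0)<45)&(T[...,2]>4)&(T[...,2]<18); p=T[k]; print(k.sum(),np.histogram(p[:,2],bins=range(4,19)))
# extents of disc: left/right rows
for y0 in range(-30,31,10):
    b=p[abs(p[:,1]-y0)<1]; print(y0,b[:,0].min() if len(b) else 0,b[:,0].max() if len(b) else 0)
print(p[:,1].min(),p[:,1].max(),p[:,0].max())
k=(abs(T[...,1])<12)&(abs(T[...,0])<60)&(T[...,2]>-35)&(T[...,2]<-15);p=T[k]
# wing: visible top
k=(abs(T[...,1])<6)&(T[...,0]>14)&(T[...,0]<50)&(T[...,2]>-30)&(T[...,2]<-18);p=T[k];print("wing end",len(p),p[:,0].max() if len(p) else 0,np.median(p,0) if len(p) else 0)
E
```

```text
6.7167 [488.01510757  41.37632739 287.99868856] [-0.026 -0.505  2.279  0.115  0.823  0.201] toolz [ 0.52014176  0.07044243 -0.85117002] tooly [ 0.82579648 -0.29582497  0.4801539 ] [ 0.68108348 -0.22021383 -1.3027964 ]
rim 357 ((1.1610851287841797, 7.115506172180176), 20.12005615234375) [-3.12519525  0.08136995  2.1284528 ]
h hist (array([  0,   2,   8,   8,  15,  37, 103,  74, 124, 146, 138,  35,  37,
        95,  81, 134,  47,   0]), array([-30, -28, -26, -24, -22, -20, -18, -16, -14, -12, -10,  -8,  -6,
        -4,  -2,   0,   2,   4,   6]))
cap top pts 6473 [ 9.89424529 -0.18691774  9.01484426]
((-2.1367321014404297, -0.14791814982891083), 36.23476028442383)
7324 (array([  14,   20,   24,  555, 3726, 2373,  207,   55,   58,   54,   57,
         68,   56,   57]), array([ 4,  5,  6,  7,  8,  9, 10, 11, 12, 13, 14, 15, 16, 17, 18]))
-30 -22.85949427072958 18.414629820338146
-20 -4.787561744607275 28.75085683346832
-10 2.100899314701025 32.723874703846455
0 30.333969171212743 34.13926639265411
10 2.2181434789498455 32.62718857505788
20 -5.170886626634803 28.457203606659103
30 -23.51461760885682 18.478649080632895
-35.9392088527451 35.732707395354296 34.13926639265411
wing end 1315 31.357025054350906 [ 23.76836617   0.1322554  -23.89944169]
```

```bash
cat > st.py <<'E'
from h import *
import sys
a=np.radians(7.57); ux=np.array([np.cos(a),np.sin(a),0]); n=np.cos(np.radians(32))*np.array([0,0,1])-np.sin(np.radians(32))*ux
e2=np.array([-ux[1],ux[0],0]); e1=np.cross(e2,n); mouth=np.array([560.3,49.6,181.2]); B=np.c_[e1,e2,n]
s=env.get_state(); Rt=R.from_quat(s["orientation"]).as_matrix()
org=s["eef_pos"]+Rt@np.array([-1.2,0,41.0]); l=(org-mouth)@B; f=s["ft_force"]@B
tx=Rt[:,0]@B; print("t",round(s["clock"],2),"cap e1,e2,h",np.round(l,1),"F",np.round(f,1),"Mn",round(s["moment"]@n,2),"ang",round(np.degrees(np.arctan2(tx[1],tx[0])),1),"j",np.round(s["joints"],2),"w",round(s["width"],3))
print("tilt err rotvec units",np.round(np.degrees(np.cross(Rt[:,2],-n))/60,4))
if len(sys.argv)>1:
    t=np.array([float(v) for v in sys.argv[1:4]]); print("shift units",np.round(B@(t-l)/300,4))
print("n/300",np.round(n/300,5),"turn per deg",np.round(n/60,4))
E
python3 st.py 0 0 8
```

```text
t 6.72 cap e1,e2,h [-5.8  0.3 88.1] F [-0.1 -0.3 -1.4] Mn -0.0 ang 66.3 j [-0.03 -0.5   2.28  0.11  0.82  0.2 ] w 0.143
tilt err rotvec units [-0.0003 -0.0057 -0.0007]
shift units [ 0.1567  0.0197 -0.2162]
n/300 [-0.00175 -0.00023  0.00283] turn per deg [-0.0088 -0.0012  0.0141]
```

Request:
{"op": "play_rows", "data": {
  "steps": [
    [0.039,0.005,-0.054,0,-0.0057,0,-1],
    [0.039,0.005,-0.054,0,0,0,-1],
    [0.039,0.005,-0.054,0,0,0,-1],
    [0.039,0.005,-0.054,0,0,0,-1],
    [0,0,0,0,0,0,-1],
    [0,0,0,0,0,0,-1]
  ]
}}

```text
clock: 7.22
eef_pos: [534.4, 47.7, 222.7]
orientation: [0.768, 0.578, 0.24, 0.134]
ft_force: [-0.3, -0.6, -1.7]
width: 0.144
gripper_force: 88.2
```

```bash
python3 st.py 0 0 0; python3 - <<'E'
from h import *
for n in("scene","top"):
    im,d,c,M=grab(n); np.savez(n+"1.npz",im=im,d=d,M=M)
    if n=="scene": cv2.imwrite("pics/s1.png",cv2.resize(im[200:350,250:450],None,fx=4,fy=4,interpolation=cv2.INTER_CUBIC)[...,::-1])
E
```

```text
t 7.22 cap e1,e2,h [-0.5  0.5  7.9] F [-1.2 -0.5 -1.2] Mn 0.03 ang 66.4 j [-0.01 -0.34  2.3   0.12  0.63  0.2 ] w 0.144
tilt err rotvec units [-0.0007 -0.0014 -0.0006]
shift units [ 0.0154  0.0005 -0.0214]
n/300 [-0.00175 -0.00023  0.00283] turn per deg [-0.0088 -0.0012  0.0141]
```

View pics/s1.png

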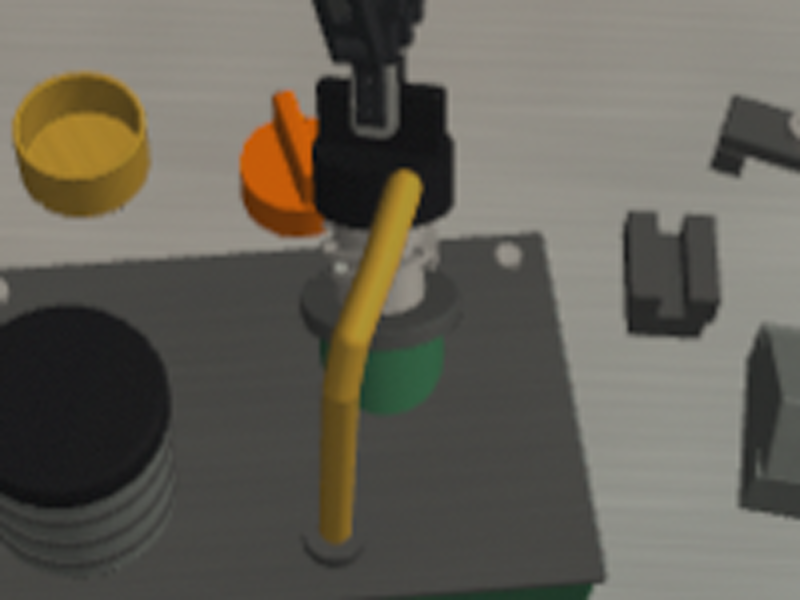

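The scene crop shows the cap (385,195) lined up right over the neck (382,270). Lowering along the axis.

Request:
{"op": "play_rows", "data": {
  "steps": [
    [0.0053,0.0007,-0.0085,0,0,0,-1],
    [0.0053,0.0007,-0.0085,0,0,0,-1],
    [0.0053,0.0007,-0.0085,0,0,0,-1],
    [0.0053,0.0007,-0.0085,0,0,0,-1],
    [0.0053,0.0007,-0.0085,0,0,0,-1],
    [0,0,0,0,0,0,-1]
  ]
}}

```text
clock: 7.82
eef_pos: [544.1, 47.1, 214.0]
orientation: [0.768, 0.577, 0.242, 0.138]
ft_force: [-3.9, -3.8, 2.0]
width: 0.142
gripper_force: 89.1
```

```bash
python3 st.py 0 0 -12
```

```text
t 7.82 cap e1,e2,h [ 3.2 -1.5 -4.5] F [-2.7 -3.3  4. ] Mn 0.03 ang 66.3 j [-0.   -0.31  2.3   0.13  0.6   0.19] w 0.142
tilt err rotvec units [0.0007 0.0061 0.0009]
shift units [ 0.0034  0.0054 -0.0268]
n/300 [-0.00175 -0.00023  0.00283] turn per deg [-0.0088 -0.0012  0.0141]
```

Request:
{"op": "play_rows", "data": {
  "steps": [
    [-0.004,-0.0022,-0.0027,0,0,0,-1],
    [-0.004,-0.0022,-0.0027,0,0,0,-1],
    [0,0,0,0,0,0,-1],
    [0,0,0,0,0,0,-1]
  ]
}}

```text
clock: 8.15
eef_pos: [540.9, 46.3, 211.2]
orientation: [0.768, 0.577, 0.242, 0.137]
ft_force: [0.1, -0.5, -0.6]
width: 0.142
gripper_force: 88.5
```

```bash
python3 st.py 0 0 -12
```

```text
t 8.15 cap e1,e2,h [-1.  -1.9 -5.1] F [-0.3 -0.5 -0.5] Mn 0.06 ang 66.3 j [-0.01 -0.32  2.31  0.13  0.59  0.19] w 0.142
tilt err rotvec units [-0.      0.0046  0.0004]
shift units [ 0.0141  0.0081 -0.0175]
n/300 [-0.00175 -0.00023  0.00283] turn per deg [-0.0088 -0.0012  0.0141]
```

Request:
{"op": "play_rows", "data": {
  "steps": [
    [0.0035,0.0005,-0.0057,0,0.0045,0,-1],
    [0.0035,0.0005,-0.0057,0,0,0,-1],
    [0.0035,0.0005,-0.0057,0,0,0,-1],
    [0,0,0,0,0,0,-1],
    [0,0,0,0,0,0,-1]
  ]
}}

```text
clock: 8.57
eef_pos: [543.9, 46.5, 207.3]
orientation: [0.768, 0.578, 0.24, 0.135]
ft_force: [-14.6, -4.9, 11.5]
width: 0.146
gripper_force: 91.2
```

```bash
python3 st.py 0 0 -12
```

```text
t 8.57 cap e1,e2,h [ -0.8  -2.  -10. ] F [-6.7 -3.  17.8] Mn -0.06 ang 66.3 j [-0.01 -0.3   2.3   0.13  0.59  0.19] w 0.146
tilt err rotvec units [ 0.0005 -0.0004  0.0002]
shift units [ 0.0048  0.0075 -0.0043]
n/300 [-0.00175 -0.00023  0.00283] turn per deg [-0.0088 -0.0012  0.0141]
```

Request:
{"op": "play_rows", "data": {
  "steps": [
    [-0.003,-0.0005,0.001,0,0,0,-1],
    [0,0,0,-0.0438,-0.0058,0.0707,-1],
    [0,0,0,-0.0438,-0.0058,0.0707,-1],
    [0,0,0,-0.0438,-0.0058,0.0707,-1],
    [0,0,0,0,0,0,-1],
    [0,0,0,0,0,0,-1]
  ]
}}

```text
clock: 9.07
eef_pos: [543.3, 46.6, 206.4]
orientation: [0.687, 0.672, 0.221, 0.165]
ft_force: [-0.7, -1.9, -2.0]
width: 0.141
gripper_force: 88.5
```

```bash
python3 st.py -1.3 -2.3 -11
```

```text
t 9.07 cap e1,e2,h [ -1.5  -2.  -10.5] F [-1.9 -1.7 -1.2] Mn 0.04 ang 81.2 j [-0.01 -0.3   2.31  0.13  0.59 -0.08] w 0.141
tilt err rotvec units [0.0001 0.0001 0.0001]
shift units [ 0.0014 -0.0009 -0.0011]
n/300 [-0.00175 -0.00023  0.00283] turn per deg [-0.0088 -0.0012  0.0141]
```

Request:
{"op": "play_rows", "data": {
  "steps": [
    [0.0018,0.0002,-0.0028,0,0,0,-1],
    [0.0018,0.0002,-0.0028,0,0,0,-1],
    [0,0,0,0,0,0,-1],
    [0,0,0,0,0,0,-1]
  ]
}}

```text
clock: 9.4
eef_pos: [543.9, 46.8, 203.9]
orientation: [0.687, 0.673, 0.22, 0.165]
ft_force: [-1.7, -2.4, -3.0]
width: 0.145
gripper_force: 88.3
```

```bash
python3 st.py -1.5 -2.2 -11
```

```text
t 9.4 cap e1,e2,h [ -2.3  -1.8 -12.9] F [-3.4 -2.2 -1.5] Mn 0.03 ang 81.3 j [-0.01 -0.3   2.31  0.13  0.58 -0.08] w 0.145
tilt err rotvec units [-0.0001 -0.0013 -0.0002]
shift units [-0.0011 -0.0015  0.0068]
n/300 [-0.00175 -0.00023  0.00283] turn per deg [-0.0088 -0.0012  0.0141]
```

Request:
{"op": "play_rows", "data": {
  "steps": [
    [0.0004,-0.0006,-0.0037,0,0,0,-1],
    [0.0018,0.0002,-0.0028,0,0,0,-1],
    [0.0018,0.0002,-0.0028,0,0,0,-1],
    [0,0,0,0,0,0,-1],
    [0,0,0,0,0,0,-1]
  ]
}}

```text
clock: 9.82
eef_pos: [545.3, 46.8, 201.7]
orientation: [0.686, 0.673, 0.22, 0.165]
ft_force: [-3.7, -3.0, -2.7]
width: 0.145
gripper_force: 88.4
```

```bash
python3 st.py -2.5 -2.2 -17
```

```text
t 9.82 cap e1,e2,h [ -2.2  -2.  -15.6] F [-4.9 -2.5 -0.2] Mn -0.02 ang 81.3 j [-0.01 -0.29  2.31  0.14  0.58 -0.08] w 0.145
tilt err rotvec units [-0.0002 -0.0005 -0.0002]
shift units [ 0.0018 -0.0005 -0.0045]
n/300 [-0.00175 -0.00023  0.00283] turn per deg [-0.0088 -0.0012  0.0141]
```

Request:
{"op": "play_rows", "data": {
  "steps": [
    [-0.002,-0.0016,-0.0014,0,0,0,-1],
    [0.0018,0.0002,-0.0028,0,0,0,-1],
    [0.0018,0.0002,-0.0028,0,0,0,-1],
    [0.0018,0.0002,-0.0028,0,0,0,-1],
    [0,0,0,0,0,0,-1],
    [0,0,0,0,0,0,-1]
  ]
}}

```text
clock: 10.32
eef_pos: [546.8, 46.6, 199.7]
orientation: [0.686, 0.673, 0.221, 0.165]
ft_force: [-5.4, -0.3, 0.9]
width: 0.144
gripper_force: 89.1
```

```bash
python3 st.py -2.5 -2.2 -17
```

```text
t 10.32 cap e1,e2,h [ -2.1  -2.3 -18. ] F [-4.1  0.4  3.6] Mn 0.02 ang 81.3 j [-0.01 -0.29  2.31  0.14  0.57 -0.08] w 0.144
tilt err rotvec units [-0.0004  0.0006 -0.0002]
shift units [-0.0031  0.      0.0022]
n/300 [-0.00175 -0.00023  0.00283] turn per deg [-0.0088 -0.0012  0.0141]
```

Request:
{"op": "play_rows", "data": {
  "steps": [
    [0.0004,0,-0.0045,0,0,0,-1],
    [0.0018,0.0002,-0.0028,0,0,0,-1],
    [0,0,0,0,0,0,-1],
    [0,0,0,0,0,0,-1]
  ]
}}

```text
clock: 10.65
eef_pos: [547.1, 46.8, 199.4]
orientation: [0.686, 0.673, 0.221, 0.165]
ft_force: [-24.1, -3.0, 17.5]
width: 0.143
gripper_force: 92.6
```

```bash
python3 st.py -2.5 -2.2 -17
```

```text
t 10.65 cap e1,e2,h [ -1.9  -2.2 -18.4] F [-11.3   0.2  27.7] Mn -0.08 ang 81.3 j [-0.01 -0.29  2.31  0.14  0.57 -0.08] w 0.143
tilt err rotvec units [-0.0007  0.0007 -0.0004]
shift units [-0.004  -0.0004  0.0029]
n/300 [-0.00175 -0.00023  0.00283] turn per deg [-0.0088 -0.0012  0.0141]
```

Request:
{"op": "play_rows", "data": {
  "steps": [
    [-0.0038,-0.0005,0.0024,0,0,0,-1],
    [0.0007,0.0001,-0.0012,0.0438,0.0058,-0.0707,-1],
    [0.0007,0.0001,-0.0012,0.0438,0.0058,-0.0707,-1],
    [0.0007,0.0001,-0.0012,0.0438,0.0058,-0.0707,-1],
    [0,0,0,0,0,0,-1],
    [0,0,0,0,0,0,-1]
  ]
}}

```text
clock: 11.15
eef_pos: [547.5, 46.2, 198.3]
orientation: [0.768, 0.577, 0.241, 0.136]
ft_force: [-10.8, -3.7, 5.8]
width: 0.141
gripper_force: 90.1
```

```bash
python3 st.py -2.5 -2.2 -20
```

```text
t 11.15 cap e1,e2,h [ -2.5  -2.8 -19.5] F [-6.5 -2.2 10.8] Mn -0.24 ang 66.3 j [-0.01 -0.28  2.31  0.14  0.56  0.18] w 0.141
tilt err rotvec units [0.0002 0.0024 0.0003]
shift units [ 0.0005  0.0021 -0.0015]
n/300 [-0.00175 -0.00023  0.00283] turn per deg [-0.0088 -0.0012  0.0141]
```

Request:
{"op": "play_rows", "data": {
  "steps": [
    [-0.0008,-0.0001,-0.0005,0.0438,0.0058,-0.0707,-1],
    [0.0007,0.0001,-0.0012,0.0438,0.0058,-0.0707,-1],
    [0.0007,0.0001,-0.0012,0.0438,0.0058,-0.0707,-1],
    [0.0007,0.0001,-0.0012,0.0438,0.0058,-0.0707,-1],
    [0.0007,0.0001,-0.0012,0.0438,0.0058,-0.0707,-1],
    [0.0007,0.0001,-0.0012,0.0438,0.0058,-0.0707,-1],
    [0,0,0,0,0,0,-1],
    [0,0,0,0,0,0,-1]
  ]
}}

```text
clock: 11.82
eef_pos: [548.6, 46.5, 196.2]
orientation: [0.892, 0.358, 0.268, 0.069]
ft_force: [-5.8, -2.3, 1.2]
width: 0.144
gripper_force: 89.3
```

```bash
python3 st.py -2.5 -2.2 -22
```

```text
t 11.82 cap e1,e2,h [ -3.1  -2.3 -21.9] F [-4.5 -1.5  4.2] Mn -0.14 ang 36.2 j [-0.01 -0.28  2.31  0.14  0.56  0.7 ] w 0.144
tilt err rotvec units [0.0005 0.0029 0.0006]
shift units [0.0017 0.0007 0.0008]
n/300 [-0.00175 -0.00023  0.00283] turn per deg [-0.0088 -0.0012  0.0141]
```

Request:
{"op": "play_rows", "data": {
  "steps": [
    [0.0007,0.0001,-0.0012,0.0438,0.0058,-0.0707,-1],
    [0.0007,0.0001,-0.0012,0.0438,0.0058,-0.0707,-1],
    [0.0007,0.0001,-0.0012,0.0438,0.0058,-0.0707,-1],
    [0,0,0,0,0,0,-1],
    [0,0,0,0,0,0,-1]
  ]
}}

```text
clock: 12.23
eef_pos: [549.2, 46.6, 195.1]
orientation: [0.931, 0.239, 0.275, 0.033]
ft_force: [-6.2, -2.9, 1.8]
width: 0.149
gripper_force: 89.3
```

```bash
python3 st.py -2.8 -2.2 -23
```

```text
t 12.23 cap e1,e2,h [ -3.3  -2.  -23.2] F [-4.6 -2.1  5. ] Mn -0.16 ang 21.2 j [-0.01 -0.28  2.31  0.14  0.55  0.97] w 0.149
tilt err rotvec units [0.0006 0.0028 0.0006]
shift units [ 0.0011 -0.0006  0.0012]
n/300 [-0.00175 -0.00023  0.00283] turn per deg [-0.0088 -0.0012  0.0141]
```

Request:
{"op": "play_rows", "data": {
  "steps": [
    [0.0007,0.0001,-0.0012,0.0438,0.0058,-0.0707,-1],
    [0.0007,0.0001,-0.0012,0.0438,0.0058,-0.0707,-1],
    [0,0,0,0,0,0,-1],
    [0,0,0,0,0,0,-1]
  ]
}}

```text
clock: 12.57
eef_pos: [548.8, 46.6, 194.3]
orientation: [0.948, 0.16, 0.276, 0.011]
ft_force: [-13.3, -3.1, 7.2]
width: 0.142
gripper_force: 98.6
```

```bash
python3 st.py -2.8 -2.2 -23
```

```text
t 12.57 cap e1,e2,h [ -4.2  -1.7 -23.6] F [-7.7 -1.3 13.3] Mn 1.98 ang 11.7 j [-0.   -0.28  2.31  0.13  0.55  1.14] w 0.142
tilt err rotvec units [0.0016 0.0007 0.0011]
shift units [ 0.0032 -0.0011  0.0043]
n/300 [-0.00175 -0.00023  0.00283] turn per deg [-0.0088 -0.0012  0.0141]
```

Request:
{"op": "play_rows", "data": {
  "steps": [
    [0,0,0,0.026,0.0035,-0.0424,-1],
    [0,0,0,0,0,0,-1],
    [0,0,0,0,0,0,-1]
  ]
}}

```text
clock: 12.82
eef_pos: [548.8, 46.6, 194.3]
orientation: [0.951, 0.137, 0.276, 0.005]
ft_force: [-13.7, -1.8, 7.1]
width: 0.141
gripper_force: 117.0
```

```bash
python3 st.py -2.8 -2.2 -23
```

```text
t 12.82 cap e1,e2,h [ -4.2  -1.8 -23.6] F [-7.9 -0.  13.4] Mn 2.78 ang 8.9 j [-0.   -0.28  2.31  0.13  0.55  1.19] w 0.141
tilt err rotvec units [0.0023 0.0008 0.0015]
shift units [ 0.0031 -0.001   0.0042]
n/300 [-0.00175 -0.00023  0.00283] turn per deg [-0.0088 -0.0012  0.0141]
```

Request:
{"op": "play_rows", "data": {
  "steps": [
    [0,0,0,-0.026,-0.0035,0.0424,-1],
    [0,0,0,0,0,0,0],
    [0,0,0,0,0,0,1],
    [0,0,0,0,0,0,1],
    [0,0,0,0,0,0,1],
    [0,0,0,0,0,0,1],
    [0,0,0,0,0,0,1]
  ]
}}

```text
clock: 13.4
eef_pos: [549.4, 46.7, 193.6]
orientation: [0.948, 0.157, 0.276, 0.009]
ft_force: [-0.5, -0.3, 1.3]
width: 0.975
gripper_force: 0.0
```

Request:
{"op": "play_rows", "data": {
  "steps": [
    [-0.0219,-0.0029,0.0353,0,0,0,1],
    [-0.0438,-0.0058,0.0707,0,0,0,1],
    [-0.0438,-0.0058,0.0707,0,0,0,1],
    [-0.0438,-0.0058,0.0707,0,0,0,1],
    [-0.0438,-0.0058,0.0707,0,0,0,1],
    [-0.0438,-0.0058,0.0707,0,0,0,1],
    [0,0,0,0,0,0,1],
    [0,0,0,0,0,0,1]
  ]
}}

```text
clock: 14.07
eef_pos: [477.5, 37.0, 312.3]
orientation: [0.948, 0.157, 0.278, 0.01]
ft_force: [-0.6, -0.0, -0.2]
width: 1.002
gripper_force: 0.0
```

```bash
cat > chk.py <<'E'
from h import *
import sys
a=np.radians(7.57); ux=np.array([np.cos(a),np.sin(a),0]); n=np.cos(np.radians(32))*np.array([0,0,1])-np.sin(np.radians(32))*ux
e2=np.array([-ux[1],ux[0],0]); e1=np.cross(e2,n); mouth=np.array([560.3,49.6,181.2]); B=np.c_[e1,e2,n]
s=env.get_state(); print(s["clock"],s["eef_pos"],s["orientation"],np.round(s["joints"],2))
im,d,c,M=grab("wrist"); cv2.imwrite(f"pics/{sys.argv[1]}.png",im[...,::-1]); P=cloud(d,c,M); q=(P-mouth)@B; np.savez("chk.npz",P=P,im=im,M=M)
r=np.hypot(q[...,0]+2,q[...,1]+2)
for lo,hi in((2,15),(34,46)):
    k=(r<42)&(q[...,2]>lo)&(q[...,2]<hi)&(im.max(2)<70); p=q[k]
    if len(p)<9: print("none"); continue
    print("h",np.percentile(p[:,2],[10,50,90]),cv2.minAreaRect(p[:,:2].astype(np.float32)),len(p))
    A=np.c_[p[:,:2],np.ones(len(p))]; print("slope",np.linalg.lstsq(A,p[:,2],rcond=None)[0][:2])
E
python3 chk.py w3; python3 - <<'E'
from h import *
im,d,c,M=grab("scene"); cv2.imwrite("pics/s2.png",cv2.resize(im[180:350,220:520],(780,442))[...,::-1])
E
```

```text
14.0667 [477.4607473   36.9964744  312.34518145] [0.94761837 0.1567831  0.27810276 0.00986643] [-0.04 -0.55  2.26  0.12  0.87  1.15]
h [7.83108558 8.85447098 9.83749919] ((-4.532062530517578, -2.791950225830078), (69.77574920654297, 71.19976806640625), 16.647228240966797) 3466
slope [ 0.00669049 -0.00670118]
h [39.87494361 41.54043557 42.47522601] ((-4.878322601318359, -2.5713424682617188), (65.67438507080078, 14.135117530822754), 17.22694969177246) 1312
slope [-0.00556423  0.01652189]
```

View pics/s2.png

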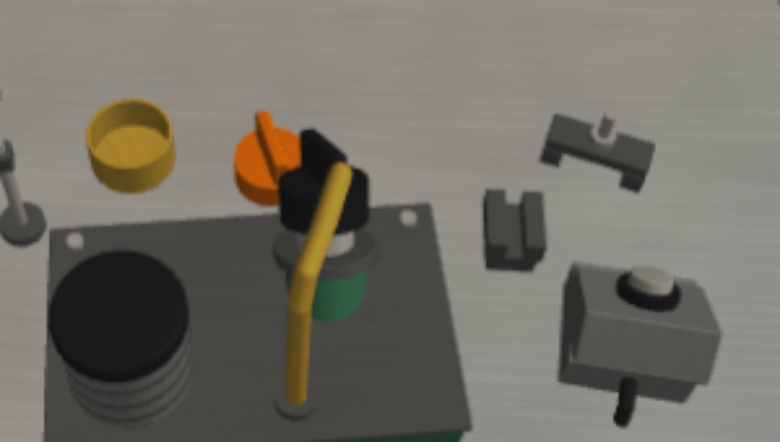

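The cap sits straight on the neck (s2 crop, cap at (323,195)), with the hard stop felt at 2.8 N m. The button shows at (650,282) in the crop. Measuring it next.

```bash
cat > b.py <<'E'
from h import *
a=np.radians(-7.5); ux=np.array([np.cos(a),np.sin(a),0]); t=np.radians(35); n=np.cos(t)*np.array([0,0,1])-np.sin(t)*ux
e2=np.array([-ux[1],ux[0],0]); e1=np.cross(e2,n); B=np.c_[e1,e2,n]; b0=np.array([591,319,110.])
def fit(P,im):
    q=(P-b0)@B; k=(np.hypot(q[...,0],q[...,1])<40)&(abs(q[...,2])<12)
    hi=np.nanmax(np.where(k,q[...,2],np.nan)); k=(np.hypot(q[...,0],q[...,1])<40)&(q[...,2]>-3.5)&(q[...,2]<12)&(im.astype(int).min(2)>100); p=q[k]
    r=cv2.minEnclosingCircle(p[:,:2].astype(np.float32)); print(k.sum(),"mean",p.mean(0),"h",np.percentile(p[:,2],[5,50,95]),r)
    print("slope",np.linalg.lstsq(np.c_[p[:,:2],np.ones(len(p))],p[:,2],rcond=None)[0],"world",b0+B@p.mean(0), "rect",cv2.minAreaRect(p[:,:2].astype(np.float32)))
    cc=np.array([*r[0],np.median(p[:,2])]); return b0+B@cc
def go(target,):
    s=env.get_state(); Rt=R.from_quat(s["orientation"]).as_matrix(); z=Rt[:,2]; ax=np.cross(z,-n); an=np.arcsin(np.linalg.norm(ax)); 
    print("pos",s["eef_pos"],"F",s["ft_force"]@B,"rot units",np.degrees(ax/np.linalg.norm(ax)*an)/60,"shift units",(target-s["eef_pos"])/300, "j",np.round(s["joints"],2))
E
python3 - <<'E'
from b import *
for nm in("top0","scene0"):
    z=np.load(nm+".npz"); t=fit(cloud(z["d"],env.calibration(nm[:-1]),z["M"]),z["im"]); print(nm,t)
go(t+n*110)
E
```

```text
176 mean [-12.5056461    4.35835616   1.9514562 ] h [-1.55307154  1.92169072  5.19214237] ((-12.697507858276367, 3.7839298248291016), 18.139047622680664)
slope [ 0.01775012 -0.03922906  2.34440717] world [580.30275968 324.80428265 104.42559541] rect ((-12.80087661743164, 3.819913864135742), (32.09706497192383, 34.807518005371094), 50.417991638183594)
top0 [580.08888932 324.25305618 104.29116557]
106 mean [-10.05768358   4.87930394   2.48229176] h [-1.87226514  3.03328567  4.56419913] ((-14.466348648071289, 4.868752956390381), 19.279808044433594)
slope [-0.07904284 -0.06157687  1.98775615] world [582.05698534 325.09877748 106.26452406] rect ((-14.444984436035156, 4.938140869140625), (32.90519714355469, 34.427642822265625), 51.149444580078125)
scene0 [578.16180353 325.60094586 104.18716545]
pos [476.48207369  37.14296159 308.82446018] F [-0.72685988  0.02289823 -0.33702175] rot units [-0.11490405 -0.05005536 -0.07519353] shift units [ 0.13042032  0.98897776 -0.38176857] j [-0.04 -0.55  2.27  0.12  0.87  1.15]
```

Request:
{"op": "play_rows", "data": {
  "steps": [
    [0.013,0.099,-0.038,-0.0115,-0.005,-0.0075,-1],
    [0.013,0.099,-0.038,-0.0115,-0.005,-0.0075,-1],
    [0.013,0.099,-0.038,-0.0115,-0.005,-0.0075,-1],
    [0.013,0.099,-0.038,-0.0115,-0.005,-0.0075,-1],
    [0.013,0.099,-0.038,-0.0115,-0.005,-0.0075,-1],
    [0.013,0.099,-0.038,-0.0115,-0.005,-0.0075,-1],
    [0.013,0.099,-0.038,-0.0115,-0.005,-0.0075,-1],
    [0.013,0.099,-0.038,-0.0115,-0.005,-0.0075,-1],
    [0.013,0.099,-0.038,-0.0115,-0.005,-0.0075,-1],
    [0.013,0.099,-0.038,-0.0115,-0.005,-0.0075,-1],
    [0,0,0,0,0,0,-1],
    [0,0,0,0,0,0,-1]
  ]
}}

```text
clock: 15.17
eef_pos: [514.1, 335.0, 191.2]
orientation: [0.944, 0.138, 0.287, 0.083]
ft_force: [1.0, -0.1, -0.3]
width: -0.002
gripper_force: 0.0
```

```bash
python3 - <<'E'
from b import *
im,d,c,M=grab("wrist"); t=fit(cloud(d,c,M),im); print(t); go(np.array([579.5,324.8,104.3])+n*15)
E
```

```text
1428 mean [-14.8202581    1.35915816   2.76124078] h [1.30353773 2.87778843 3.95365271] ((-15.265544891357422, 0.7630387544631958), 17.490436553955078)
slope [-0.00995148 -0.01839929  2.63876476] world [577.57098762 322.1388493  103.7613252 ] rect ((-15.063928604125977, 0.8081150054931641), (34.096656799316406, 33.647640228271484), 25.551313400268555)
[577.0652643  321.60416574 103.60138944]
pos [514.49798562 333.93861419 192.55673225] F [-0.07304352 -0.66822112  1.02029493] rot units [ 0.00179481 -0.00272236  0.0014948 ] shift units [ 0.18823991 -0.02671871 -0.25323151] j [ 0.8  -0.02  2.11 -0.71  0.79  2.52]
```

Request:
{"op": "play_rows", "data": {
  "steps": [
    [0,0,0,-0.0474,0.0062,0.0683,-1],
    [0,0,0,-0.0474,0.0062,0.0683,-1],
    [0.037,-0.0064,-0.051,-0.0474,0.0062,0.0683,-1],
    [0.037,-0.0064,-0.051,-0.0474,0.0062,0.0683,-1],
    [0.037,-0.0064,-0.051,-0.0474,0.0062,0.0683,-1],
    [0.037,-0.0064,-0.051,0,0,0,-1],
    [0.037,-0.0064,-0.051,0,0,0,-1],
    [0,0,0,0,0,0,-1],
    [0,0,0,0,0,0,-1]
  ]
}}

```text
clock: 15.97
eef_pos: [570.9, 322.2, 118.6]
orientation: [0.893, 0.336, 0.264, 0.143]
ft_force: [-1.0, 0.6, 0.5]
width: -0.003
gripper_force: 0.0
```

```bash
cat > bp.py <<'E'
from b import *
t=np.array([578.3,323.3,104.]); s=env.get_state(); print("rel btn",(s["eef_pos"]-t)@B); go(t)
E
python3 bp.py
```

```text
rel btn [ 2.43223056 -2.05164611 16.07709283]
pos [570.8649772  322.20948964 118.56465359] F [-0.64683746  0.41204572  1.00624765] rot units [ 0.00161442 -0.00061047  0.00117655] shift units [ 0.02478341  0.00363503 -0.04854885] j [ 0.7   0.14  2.11 -0.82  0.62  2.17]
```

Request:
{"op": "play_rows", "data": {
  "steps": [
    [0.005,0.0007,-0.0097,0,0,0,-1],
    [0.005,0.0007,-0.0097,0,0,0,-1],
    [0.005,0.0007,-0.0097,0,0,0,-1],
    [0.005,0.0007,-0.0097,0,0,0,-1],
    [0.005,0.0007,-0.0097,0,0,0,-1],
    [0.0057,-0.0007,-0.0082,0,0,0,-1],
    [0,0,0,0,0,0,-1],
    [0,0,0,0,0,0,-1]
  ]
}}

```text
clock: 16.63
eef_pos: [580.4, 325.8, 102.4]
orientation: [0.892, 0.337, 0.266, 0.142]
ft_force: [-1.3, 1.1, 1.2]
width: 0.002
gripper_force: 1.3
```

```bash
python3 bp.py
```

```text
rel btn [ 0.55635707  2.71837876 -2.29501134]
pos [580.41176448 325.76381647 102.43915007] F [-0.47661906  0.92880636  1.84275402] rot units [-0.0007544   0.00113181 -0.00062716] shift units [-0.00703921 -0.00821272  0.00520283] j [ 0.7   0.18  2.1  -0.85  0.59  2.2 ]
```

Contact (1.8 N). Press on in steps.

Request:
{"op": "play_rows", "data": {
  "steps": [
    [0.0057,-0.002,-0.0082,0,0,0,-1],
    [0,0,0,0,0,0,-1],
    [0,0,0,0,0,0,-1]
  ]
}}

```text
clock: 16.88
eef_pos: [582.1, 325.5, 100.2]
orientation: [0.892, 0.337, 0.266, 0.141]
ft_force: [-2.5, 2.3, 2.3]
width: -0.001
gripper_force: 2.1
```

```bash
python3 bp.py
```

```text
rel btn [ 0.6990526   2.66120436 -5.15916719]
pos [582.14894887 325.47744406 100.17481775] F [-1.02234201  1.93873961  3.46431996] rot units [-0.00139001  0.00140307 -0.0010932 ] shift units [-0.01282983 -0.00725815  0.01275061] j [ 0.69  0.18  2.1  -0.86  0.59  2.21]
```

Request:
{"op": "play_rows", "data": {
  "steps": [
    [0.0057,-0.0007,-0.0082,0,0,0,-1],
    [0,0,0,0,0,0,-1],
    [0,0,0,0,0,0,-1]
  ]
}}

```text
clock: 17.13
eef_pos: [583.0, 325.4, 99.2]
orientation: [0.892, 0.337, 0.266, 0.142]
ft_force: [-18.3, 1.1, 16.3]
width: 0.002
gripper_force: 12.0
```

```bash
python3 bp.py
```

```text
rel btn [ 0.85557882  2.69994958 -6.47955959]
pos [583.03199475 325.40026841  99.18299536] F [-5.61868544 -1.2602405  23.78287758] rot units [-0.00097896  0.00193299 -0.00085628] shift units [-0.01577332 -0.00700089  0.01605668] j [ 0.69  0.18  2.1  -0.86  0.59  2.21]
```

Button bottomed out. Retract.

Request:
{"op": "play_rows", "data": {
  "steps": [
    [-0.0285,0.0038,0.041,0,0,0,-1],
    [-0.0474,0.0062,0.0683,0,0,0,-1],
    [-0.0474,0.0062,0.0683,0,0,0,-1],
    [-0.0474,0.0062,0.0683,0,0,0,-1],
    [-0.0474,0.0062,0.0683,0,0,0,-1],
    [0,0,0,0,0,0,-1],
    [0,0,0,0,0,0,-1],
    [0,0,0,0,0,0,-1]
  ]
}}

```text
clock: 17.8
eef_pos: [518.3, 332.5, 190.8]
orientation: [0.892, 0.337, 0.265, 0.142]
ft_force: [0.1, -0.3, -0.9]
width: 0.003
gripper_force: 0.0
```

```bash
python3 - <<'E'
from b import *
im,d,c,M=grab("scene"); cv2.imwrite("pics/s3.png",cv2.resize(im[180:380,150:550],(800,400))[...,::-1])
im,d,c,M=grab("wrist"); fit(cloud(d,c,M),im); print(env.get_state()["ft_force"])
E
```

```text
1477 mean [-15.00797049   1.78829264   2.76957768] h [1.06515377 2.89116834 4.00676992] ((-15.565847396850586, 1.1107648611068726), 17.484010696411133)
slope [-0.01415729 -0.02945601  2.60978146] world [577.46981046 322.58500699 103.66048699] rect ((-15.229072570800781, 1.32318115234375), (34.17909622192383, 33.33381652832031), 48.23596954345703)
[-0.27521611  0.54943809  0.31999925]
```

View pics/s3.png

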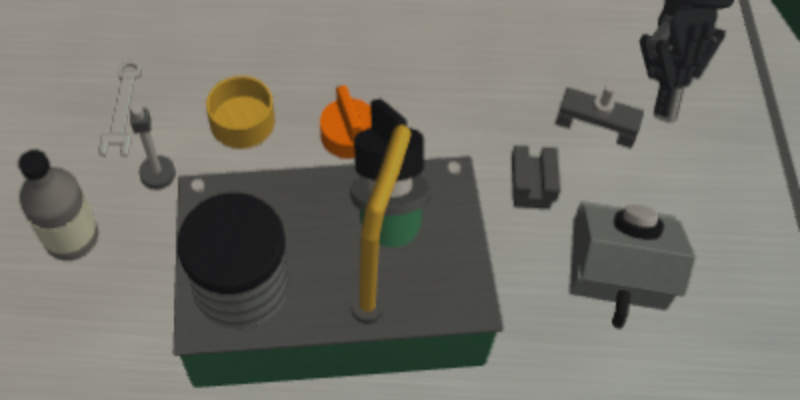

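The cap is on the neck at (390,150), the button is back up at (640,217), the bystanders are in place, and the arm is clear.

```bash
python3 -c "
from bench import env
print(env.close_job())"
```

```text
the job is handed in; nothing more can be done
None
```

The cap is screwed home against its hard stop (about 2.8 N m felt) and released. The start button was then pressed fully down and sprang back, and the job was handed in at about 18 s with the arm clear and the bystanders in place.

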